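Lock the tool box for the night

ROBOT

A 7-joint arm with a two-finger parallel gripper is mounted at the origin on a cart in front of the work surface, level with it; the furniture and walls round the work are solid. World frame = base frame: x ahead of the robot, y to its left, z up, the work surface at z = 0. Lengths are in m, angles in rad, forces in N, time in s.
With the tool pointing down it reaches from about 0.425 to 0.925 m from the base axis. Payload 6.8 kg.
Tool frame: the origin (TCP) lies midway between the tips of the shut fingers; the grasp point (between the pads) lies 19 mm behind it; z points along the fingers, x is the direction in which the jaws open and shut, and the axes are right-handed (so a half turn about z gives the same grasp; the last joint's range is limited). The gripper opens to 85 mm and grips with 20 to 120 N. Pads are 22 mm wide; open, the fingers measure 114 mm over their backs; the gripper's body (76 mm by 85 mm) begins 54 mm behind the grasp point. The pads swing forward as they close: fully open they stand 13 mm farther back than shut.
Start: joints at [-1.364, 0.477, 0.022, 1.555, -0.011, 1.109, -0.083], TCP at [0.209, 0.642, 0.231] pointing down, gripper open.
Joint ranges: [-2.96, 2.96], [-0.34, 2.1], [-1.41, 1.46], [0.24, 2.44], [-1.37, 4.51], [0.17, 1.92], [-2.96, 2.96]. Speed limits (rad/s): [2.39, 2.39, 3.14, 3.14, 3.14, 3.14, 3.14].

INTERFACE

Orientations are given as a unit quaternion [w, x, y, z].
In Python, from station import bot, imaging, nets gives the robot as it stands. The module is installed in compiled form; this text tells all that it offers.
- The arm moves only by the tool apply_moves, never from a script. Its argument "moves" is text: rows parted by semicolons, each of 7 numbers parted by spaces: the gripper command: -1 is fully open, 1 is shut, values between are in proportion, then the shift along the tool's x, y, z normalised to -1 to 1, where 1 is 120 mm, then the turn, a rotation vector about the tool's x, y, z normalised to -1 to 1, where 1 is 4 degrees. In form: hand dx dy dz rx ry rz; .... A call has 1 to 12 rows; each row shifts and turns the commanded pose from where the row before left it, along the tool's axes as they then stand; what a row does not reach is not made up. A row lasts 1/12 s, in which the tool goes at most 41.7 mm and 7.16 degrees, less where a joint would pass 70% of its speed; a pose out of reach is approached as far as the arm can. A call with a number of a shift or a turn outside -1 to 1 is refused whole. A call with a gripper value outside its range is refused whole. The fingers move at their own pace and stop on an object; "force" is the grip in N (left out, the last holds). Time passes only in rows, so rows that do not move let the fingers close. It gives the time, the measured TCP pose, the force and the opening at its end, in the units of the state.
- bot.get_obs(): the state, without advancing time (a new reading comes with each control period).
- imaging.read_camera(name): name is "side" or "top"; returns a dict with "image" (400x640x3 uint8, red, green, blue), "fx", "fy", "cx", "cy" (pixels), "view" (4x4, takes a point from world to camera coordinates). Camera axes: x right, y down, z forward; pixel columns grow to the right and rows downward; lengths in m; the calibration is good to about 2 mm. A picture is of the moment at which its call begins. There is no depth.
- bot.hand_in(): hands the job in, once; it reports no verdict.
Trained networks look in a picture, given as the dict that the camera call returned (one of the last four; its "shot" number tells which), for a name from the list of things; names that differ only in an ending like _2 or _b are one class to them, and where a whole thing is asked for, a point or a joint stands for the part that bears it (a point fixed in the world has none). Each returns a list of dicts, best first, with "score" (0 to 1); they miss things now and then, are a little off and sometimes report something else, mostly with a low value. They report only what shows in the picture. A call takes as long as a camera call.
- nets.spot_in(picture, name): "rect" ([left, top, right, bottom] in pixels, round what is visible of it).
- nets.outline_of(picture, name): "region" (400x640 bool, what is visible of it) and "rect" ([left, top, right, bottom] in pixels, round what is visible of it).
- nets.spot_point(picture, name): "location" ([column, row] in pixels: a listed point, or the origin of a listed thing).
The state is a dict: "t": time; "q": joint angles; "joint_vel": joint speeds; "joint_torque": joint torques, N m; "eef_pos": TCP position; "tool_rot": TCP orientation; "contact_force": force on the tool from outside, world axes, zero at the start; "torque": the same for the moment, N m; "gripper_width": opening from 0.0 (shut) to 1.0 (fully open).
Only numpy, scipy, OpenCV 4.12 (cv2) and the standard library are available. Lean on these libraries where they do the work, as an engineer would, in place of code of your own. Each camera call takes 0.05 s, during which the arm holds its last target.

TASK

Lock up the steel tool box: lower its lid until it is fully shut, swing the shackle of the padlock in the front pocket round over the slot in the lid's lug, feel gently for the hole in the lock with the shackle's free leg and press it down until the pawl clicks and holds it when you let go. Never force the shackle or the lid (25 N would bend them), and leave the things lying round the box where they are.

Things in the scene. Friction and masses are not known exactly. Their poses are not given: they have to be found in the camera images.
- chest: dark grey steel tool box, fixed, 150 mm front to back (x), 210 mm wide (y), 102 mm high with the lid shut. Origin: centre of its underside; +x to its back (hinge side), +y to its left seen from the robot, z up. A welded steel pocket on its front holds a padlock. Lengths below are mm in this frame unless said otherwise.
- lock_pivot (a point): axis of the shackle's long leg, at the top face of the padlock: chest (-103, -21, 92). The padlock's body is laminated steel, 30 (x) x 58 (y) x 46 high. If it stood square, its second hole, the bore for the free leg, would be at (-103, +21, 92); the bore is 10.6 wide, 20 deep, with a hidden spring pawl inside.
- lock_pocket (a point): middle of the pocket's mouth, chest (-103, 0, 60). The pocket is roomy: the padlock stands askew, turned stiffly about the long leg by an unknown angle of up to 0.19 rad either way, in no reading. It stands on a foam-rubber pad: pressed with more than 2 N it sinks about 1 mm per 2 N, at most 4 mm, then it is hard.
- lid: lid, 156 x 216 mm, hinged at the back; origin on the hinge line at chest (77, 0, 86), axes parallel to the chest's when shut; open by an angle it is turned by that about +y, front edge up. Starts 0.4 to 0.8 rad open. The hinge is stiff: it stays where left; 2 to 5 N at the front edge pushes it down. Skin 16 mm above the origin along its own z; a rubber seal softens the stop.
- lid_edge (a point): point on the lid's top at its front edge, 60 mm to the right of the middle: lid frame (-155, -60, 16) mm, 155 mm from the hinge line. Push down behind this edge to shut the lid; clear of the padlock and shackle on either side of the middle.
- lug_slot (a point): middle of the slot in the flat steel lug on the lid's front, level with the lug's top: with the lid shut at chest (-103, +21, 98). Lug 4 thick, chest x -127 to -77, y 4 to 38; slot 27 (x) by 13 (y); with the lid shut its underside is 2 above the padlock.
- shackle: padlock's shackle, 9 mm round steel bar, arch with legs 42 mm apart, captive by its long leg. Origin on the long leg's axis, level with the bow's centreline; +y points to the free leg, z up. Turns freely about the long leg; starts swung to the front, its +y 0.9 to 1.8 rad anticlockwise (from above) from the chest's +y. Over the slot: parallel to it.
- bow (a point): middle of the bow's bar, shackle (0, 21, 0) mm: grip across the bar here. A spring holds it up at chest z 164.5; pushing down takes 4 N, growing to 6 N. The pawl is felt 19 to 22 mm down (about 3 N more) and snaps over at 28 mm plus what the padlock has sunk; 2 mm on is the bore's bottom, felt as a rising force. Latched and let go it stays at z 136.5, else it springs up.
- leg_tip (a point): end of the free leg, shackle (0, 42, -62.5) mm; 8 mm across, bevelled out to 9 mm. With the shackle up it clears the lug's top by 4 mm. Through the slot but beside the bore it stands on the padlock 10 mm down; within about 0.03 rad of the bore it goes in. At most 8 mm down it is still clear of the padlock, inside the slot.
- tape_roll: loose roll of black insulating tape lying flat, 66 mm across and 19 mm high, beside the box; origin under its centre
- pipe_clamp: loose grey tube with a pinch clamp, 86 x 41 x 31 mm, beside the box; origin under its centre
- loose_bolt: loose hexagon bolt standing on its head, 36 mm high and 19 mm wide, in front of the box; origin under its centre
- hex_key: loose bent hex key, 114 x 36 x 8 mm, lying in front of the box; origin under its centre

How it is judged:
By the outcome, as a careful person would: the job done as asked, in the order asked, and still so for the second after the job is handed in, with the robot touching nothing.
It also fails if it takes over 72 s, if anything falls off the work surface, if the arm or the gripper's body presses on something with over 40 N, if the wrist force passes 120 N, or if a joint passes its speed limit or range.

## Working session

There is one attempt and no reset: what is moved stays moved. The work goes in short steps, Python scripts to look and compute and a tool call to move; the robot and the scene stay as the last step left them, time stands still between calls to the robot, and variables do not carry over. Pictures are saved under pics/ and viewed, and the job is handed in when it is done.

Besides the shell and the picture viewer there is one more tool, called after "Request:" by a JSON object that holds its "method" and its "body", one argument or row to a line. apply_moves: Moves the arm, as the interface text tells. Scaled input: -1 to 1 covers 120 mm each way for a shift and 4 degrees each way for a turn. Its arguments: {"type":"object","properties":{"moves":{"type":"string"},"force":{"type":"number"}},"required":["moves"]}

```bash
mkdir -p pics
cat > h.py <<'E'
import numpy as np, cv2
from station import bot, imaging, nets
def shot(name,fn):
    p=imaging.read_camera(name); cv2.imwrite('pics/'+fn,p['image'][:,:,::-1]); return p
def proj(p,X):
    v=np.array(p['view']); c=v[:3,:3]@np.array(X)+v[:3,3]; return np.array([p['fx']*c[0]/c[2]+p['cx'],p['fy']*c[1]/c[2]+p['cy']])
def ray(p,uv):
    v=np.array(p['view']);R=v[:3,:3];o=-R.T@v[:3,3];d=R.T@np.array([(uv[0]-p['cx'])/p['fx'],(uv[1]-p['cy'])/p['fy'],1]);return o,d/np.linalg.norm(d)
def tri(p1,u1,p2,u2):
    o1,d1=ray(p1,u1);o2,d2=ray(p2,u2)
    A=np.stack([d1,-d2],1);s=np.linalg.lstsq(A,o2-o1,rcond=None)[0]
    a=o1+s[0]*d1;b=o2+s[1]*d2;return (a+b)/2,np.linalg.norm(a-b)
E
python3 - <<'E'
from h import *
a=shot('side','s0.png');b=shot('top','t0.png')
for p in(a,b):
    v=np.array(p['view']);print(p['fx'],p['cx'],p['cy'],-v[:3,:3].T@v[:3,3],v[2,:3])
P={}
for n in ['chest','lock_pivot','lock_pocket','lid','lid_edge','lug_slot','shackle','bow','leg_tip','tape_roll','pipe_clamp','loose_bolt','hex_key']:
    ra=nets.spot_point(a,n);rb=nets.spot_point(b,n)
    print(n,[(np.round(r['location'],1).tolist(),round(r['score'],2)) for r in ra[:2]],[(np.round(r['location'],1).tolist(),round(r['score'],2)) for r in rb[:2]], tri(a,ra[0]['location'],b,rb[0]['location']) if ra and rb else '')
print(bot.get_obs())
E
```

```text
467.7255790362298 325.7405119016902 197.0706100909496 [0.48537286 0.8511504  0.49793063] [ 0.11433545 -0.89702977 -0.42692505]
484.6934980094962 314.9045342833176 196.57769379235353 [0.42040524 0.05631549 1.19404052] [ 0.15342964  0.01372854 -0.9880642 ]
chest [([327.3, 233.7], 0.73)] [([349.7, 206.3], 0.97), ([383.3, 242.6], 0.54)] (array([ 5.86690419e-01, -1.35032898e-02, -4.36842740e-04]), np.float64(0.009637044469113764))
lock_pivot [([377.6, 187.8], 0.89)] [([371.0, 237.9], 0.88), ([357.8, 230.2], 0.32)] (array([ 0.4939708 , -0.05570665,  0.09587389]), np.float64(0.006052494492667704))
lock_pocket [([376.9, 205.8], 0.94)] [([368.6, 242.0], 0.83), ([380.8, 245.9], 0.43)] (array([ 0.49019712, -0.05435392,  0.05402224]), np.float64(0.00019787693170698689))
lid [([371.2, 153.9], 0.72), ([292.6, 203.5], 0.55)] [([336.7, 166.6], 0.8), ([292.5, 261.8], 0.24)] (array([0.56889634, 0.02928867, 0.21625954]), np.float64(0.12920418451964835))
lid_edge [([346.9, 145.0], 0.57)] [([391.4, 206.6], 0.79)] (array([ 0.55966584, -0.09166624,  0.17430279]), np.float64(0.0033146067845590582))
lug_slot
[... 987 characters left out ...]
-1.36409814,  0.47696267,  0.02240165,  1.55541038, -0.01150685,
        1.10931726, -0.08311999]), 'joint_vel': array([-1.53578420e-03,  3.60239303e-04, -2.62107315e-06,  5.05901437e-04,
       -2.67988713e-04, -2.14388456e-03,  2.38079462e-04]), 'joint_torque': array([ 1.50311726e-04, -5.96320510e+01,  1.60650082e+00, -2.81537604e+01,
        1.24764175e-02,  1.67591352e-03, -3.93657032e-06]), 'eef_pos': array([0.20899226, 0.64183878, 0.2313286 ]), 'tool_rot': array([-1.75907968e-05,  8.09218158e-01,  5.87508275e-01,  5.28717395e-06]), 'contact_force': array([ 1.10032103, -0.20604587,  0.04567181]), 'torque': array([0.00415173, 0.02448162, 0.0072125 ]), 'gripper_width': 0.9985599407032713}
```

View images.

Run:
```python
import cv2
a=cv2.imread('pics/s0.png');b=cv2.imread('pics/t0.png')
cv2.imwrite('pics/s0z.png',cv2.resize(a[100:300,230:470],None,fx=3,fy=3,interpolation=cv2.INTER_CUBIC)[:600,:720])
cv2.imwrite('pics/t0z.png',cv2.resize(b[130:310,240:460],None,fx=3.3,fy=3.3,interpolation=cv2.INTER_CUBIC))
```

```text
(no output)
```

View pics/s0z.png

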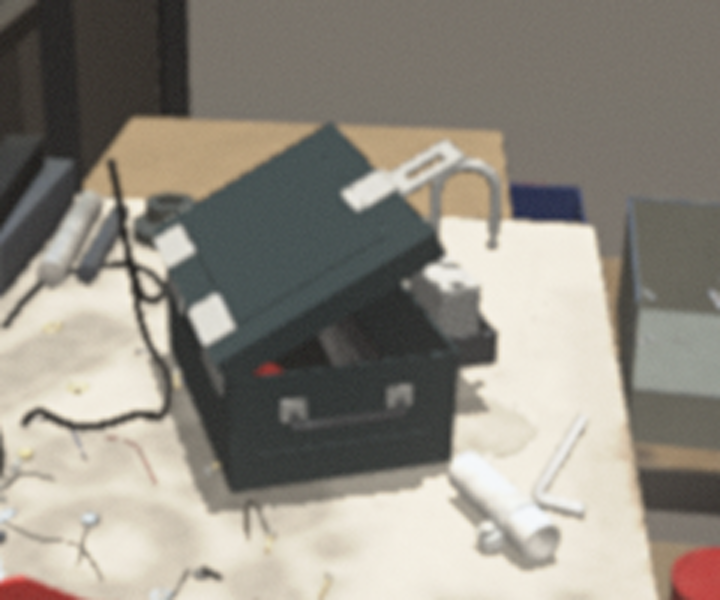

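View pics/t0z.png

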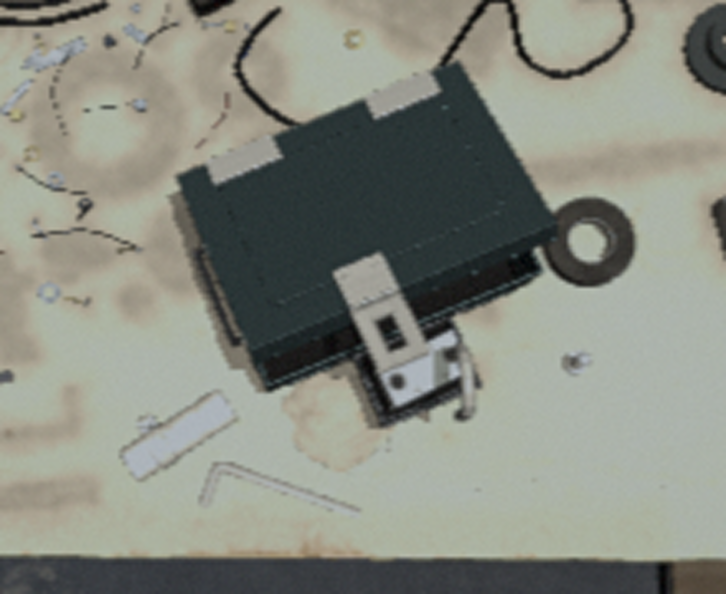

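View pics/s0.png

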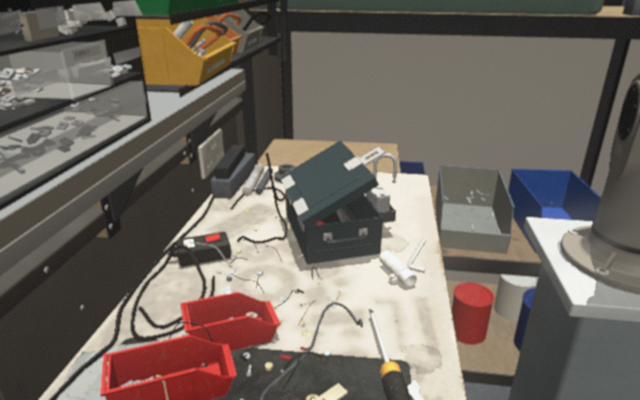

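View pics/t0.png

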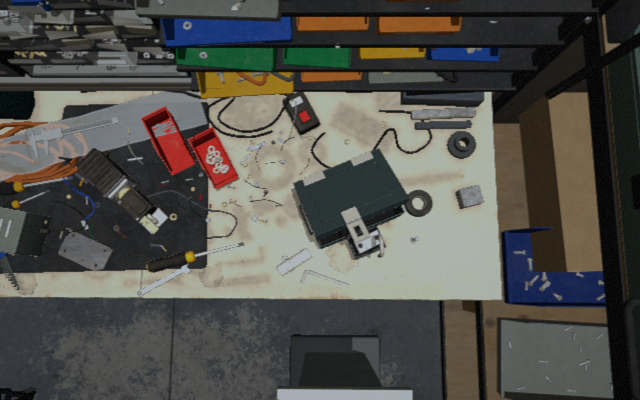

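```bash
cat > fit.py <<'E'
from h import *
from scipy.optimize import least_squares
def C(th,X): # chest->world
    x,y,a=th[:3];c,s=np.cos(a),np.sin(a);X=np.array(X)/1000.
    return np.array([x+c*X[0]-s*X[1],y+s*X[0]+c*X[1],X[2]])
def L(th,X,lid): # lid->chest mm ; rotate about +y by lid: front edge (x<0) up
    c,s=np.cos(lid),np.sin(lid);x,y,z=X
    return C(th,[77+c*x+s*z,y,86-s*x+c*z])
def S(th,X,g,z0=164.5):
    c,s=np.cos(g),np.sin(g);x,y,z=X
    return C(th,[-103+c*x-s*y,-21+s*x+c*y,z0+z])
E
cat > f1.py <<'E'
from fit import *
import pickle
a=imaging.read_camera('side');b=imaging.read_camera('top')
pickle.dump((a,b),open('cams.pkl','wb'))
t=lambda u,v:(240+u/3.3,130+v/3.3)
s=lambda u,v:(230+u/3,100+v/3)
lt={'bl':[0,108,16],'br':[0,-108,16],'fl':[-156,108,16],'fr':[-156,-108,16]}
obs=[]
for k,uv in dict(bl=(178,178),br=(460,62),fr=(555,228),fl=(258,350)).items(): obs.append((b,t(*uv),lambda p,k=k:L(p,lt[k],p[3]),1))
for k,uv in dict(fr=(333,123)).items(): obs.append((a,s(*uv),lambda p,k=k:L(p,lt[k],p[3]),1))
obs+=[(a,s(455,464),lambda p:C(p,[-75,105,0]),1),(a,s(236,490),lambda p:C(p,[75,105,0]),1)]
obs+=[(a,(346.9,145),lambda p:L(p,[-155,-60,16],p[3]),1),(b,(391.4,206.6),lambda p:L(p,[-155,-60,16],p[3]),1),
(a,(377.6,187.8),lambda p:C(p,[-103,-21,92]),1),(b,(371,237.9),lambda p:C(p,[-103,-21,92]),1),
(a,(376.9,205.8),lambda p:C(p,[-103,0,60]),1),(b,(368.6,242.0),lambda p:C(p,[-103,0,60]),1),
(a,(371.7,153.2),lambda p:L(p,[-180,21,12],p[3]),1),(b,t(388,330),lambda p:L(p,[-180,21,12],p[3]),1),
(a,(327.3,233.7),lambda p:C(p,[0,0,0]),.5),(b,(349.7,206.3),lambda p:C(p,[0,0,0]),.5),
(a,(386.8,151.6),lambda p:S(p,[0,21,0],p[4]),1),(b,(383.1,242.8),lambda p:S(p,[0,21,0],p[4]),1),
(a,(394,181.4),lambda p:S(p,[0,42,-62.5],p[4]),1),(b,(380,255.9),lambda p:S(p,[0,42,-62.5],p[4]),1),
(b,t(398,380),lambda p:(lambda X:C(p,X))([-103-42*np.sin(p[5]),-21+42*np.cos(p[5]),92]),1)]
def f(p): return np.concatenate([w*(proj(c,g(p))-np.array(uv)) for c,uv,g,w in obs])
r=least_squares(f,[.587,-.013,.4,.5,1.3,0],loss='soft_l1')
print(r.x); J=r.jac;print(np.sqrt(np.diag(np.linalg.inv(J.T@J))))
print(np.round(f(r.x).reshape(-1,2),1).tolist())
print('bow',S(r.x,[0,21,0],r.x[4]),'edge',L(r.x,[-155,-60,16],r.x[3]),'pivot',C(r.x,[-103,-21,92]))
E
python3 f1.py
```

```text
[ 0.58415808 -0.01193963  0.40002738  0.49716179  1.29416591  0.00615252]
[0.00070128 0.00110326 0.00714655 0.01073621 0.07072043 0.05666384]
[[-0.3, -0.3], [0.6, -0.5], [2.0, -1.7], [-1.9, 0.5], [0.0, -2.2], [0.0, 0.5], [-0.8, 2.7], [0.4, 0.9], [-2.1, -0.9], [-2.9, -1.6], [6.7, -0.0], [0.5, -2.0], [-0.7, 0.3], [-0.1, 0.8], [1.4, 0.4], [1.7, 0.3], [-0.3, -0.5], [-0.2, 2.8], [-0.1, 2.6], [0.6, 0.7], [0.8, 0.3], [0.1, -0.1]]
bow [ 0.47662789 -0.07397914  0.1645    ] edge [ 0.55999414 -0.08729978  0.17398763] pivot [ 0.49746821 -0.07139437  0.092     ]
```

```bash
cat >> fit.py <<'E'
TH=[0.58416,-0.01194,0.40003,0.49716,1.294]
from scipy.spatial.transform import Rotation as Ro
def go(target,yaw=None):
    o=bot.get_obs();q=o['tool_rot'];R=Ro.from_quat([q[1],q[2],q[3],q[0]]).as_matrix()
    d=R.T@(np.array(target)-o['eef_pos'])
    cy=np.degrees(np.arctan2(R[1,0],R[0,0]))
    print('eef',np.round(o['eef_pos'],4),'yaw',round(cy,2),'tilt',np.round(R[:,2],4),'F',np.round(o['contact_force'],1),'w',round(o['gripper_width'],3),'t',round(o['t'],2))
    print(' d tool mm',np.round(d*1000,1),'units',np.round(d/.12,3),'turn units', None if yaw is None else round(-(yaw-cy)/4,2))
E
python3 - <<'E'
from fit import *
p=L(TH,[-146,-70,16],TH[3]);print(p)
go(p+[0,0,.04],97)
for a in (.497,.4,.3,.2,.1,0): print(a,L(TH,[-146,-70,16],a))
print(bot.get_obs()['q'])
E
```

```text
[ 0.5711765  -0.09343007  0.16969502]
eef [0.209  0.6418 0.2313] yaw 71.96 tilt [ 0.  0. -1.] F [0.3 1.  0.1] w 1.001 t 1.5
 d tool mm [-587.   572.    21.6] units [-4.892  4.767  0.18 ] turn units -6.26
0.497 [ 0.57116416 -0.09343528  0.1696757 ]
0.4 [ 0.56422277 -0.0963703   0.15759205]
0.3 [ 0.55822988 -0.09890427  0.14443133]
0.2 [ 0.55347707 -0.10091389  0.13068679]
0.1 [ 0.55001185 -0.10237909  0.11649575]
0 [ 0.54786882 -0.10328522  0.102     ]
[-1.36407538  0.47698108  0.02240501  1.55538493 -0.01149026  1.10931868
 -0.08308591]
```

Request:
{"method": "apply_moves", "body": {
  "moves": "1 -0.204 0.199 0 0 0 0;1 -0.204 0.199 0 0 0 0;1 -0.204 0.199 0 0 0 0;1 -0.204 0.199 0 0 0 0;1 -0.204 0.199 0 0 0 0;1 -0.204 0.199 0 0 0 0;1 -0.204 0.199 0 0 0 0;1 -0.204 0.199 0 0 0 0;1 -0.204 0.199 0 0 0 0;1 -0.204 0.199 0 0 0 0;1 -0.204 0.199 0 0 0 0;1 -0.204 0.199 0 0 0 0"
}}

```text
t: 2.5
eef_pos: [0.391, 0.2723, 0.2316]
tool_rot: [-0.0, 0.809, 0.588, 0.0]
contact_force: [0.9, 0.3, 0.4]
gripper_width: 0.001
```

Run:
```python
from fit import *
p=L(TH,[-146,-70,16],TH[3])
go(p+[0,0,.04],97);print(bot.get_obs()['q'])
```

```text
eef [0.391  0.2723 0.2316] yaw 71.97 tilt [ 5.e-04  7.e-04 -1.e+00] F [0.9 0.3 0.4] w 0.001 t 2.5
 d tool mm [-292.   284.5   21.8] units [-2.433  2.371  0.181] turn units -6.26
[-0.900029    0.144506    0.17843111  2.0251214  -0.03114917  0.97364253
  0.55014183]
```

Request:
{"method": "apply_moves", "body": {
  "moves": "1 -0.203 0.198 0 0 0 0;1 -0.203 0.198 0 0 0 0;1 -0.203 0.198 0 0 0 0;1 -0.203 0.198 0 0 0 0;1 -0.203 0.198 0 0 0 0;1 -0.203 0.198 0 0 0 0;1 -0.203 0.198 0 0 0 0;1 -0.203 0.198 0 0 0 0;1 -0.203 0.198 0 0 0 0;1 -0.203 0.198 0 0 0 0;1 -0.203 0.198 0 0 0 0;1 -0.203 0.198 0 0 0 0"
}}

```text
t: 3.5
eef_pos: [0.5717, -0.0939, 0.2315]
tool_rot: [0.0, 0.809, 0.588, 0.0]
contact_force: [0.7, 0.1, 0.6]
gripper_width: 0.002
```

Request:
{"method": "apply_moves", "body": {
  "moves": "1 0 0 0 0 0 -0.9;1 0 0 0 0 0 -0.9;1 0 0 0 0 0 -0.9;1 0 0 0 0 0 -0.9;1 0 0 0 0 0 -0.9;1 0 0 0 0 0 -0.9;1 0 0 0 0 0 -0.86;1 0 0 0 0 0 0;1 0 0 0 0 0 0"
}}

```text
t: 4.25
eef_pos: [0.5711, -0.0925, 0.2314]
tool_rot: [0.0, 0.663, 0.748, 0.0]
contact_force: [-1.2, 0.1, 0.3]
gripper_width: -0.002
```

Run:
```python
from fit import *
p=L(TH,[-146,-70,16],TH[3])
go(p+[0,0,.01],97);print(bot.get_obs()['q'])
```

```text
eef [ 0.5711 -0.0925  0.2314] yaw 96.9 tilt [ 2.e-04  2.e-04 -1.e+00] F [-1.2  0.1  0.3] w -0.002 t 4.25
 d tool mm [-1.  -0.1 51.7] units [-0.008 -0.001  0.431] turn units -0.02
[-0.23095608  0.32804799  0.3573639   1.81143089 -0.13244674  1.02522767
  1.86905669]
```

Request:
{"method": "apply_moves", "body": {
  "moves": "1 0 0 0.15 0 0 0;1 0 0 0.15 0 0 0;1 0 0 0.08 0 0 0;1 0 0 0.03 0 0 0;1 0 0 0.03 0 0 0;1 0 0 0 0 0 0"
}}

```text
t: 4.75
eef_pos: [0.5711, -0.0924, 0.1783]
tool_rot: [-0.0, 0.663, 0.749, -0.0]
contact_force: [0.1, 0.4, -1.1]
gripper_width: 0.001
```

Request:
{"method": "apply_moves", "body": {
  "moves": "1 0 0 0.025 0 0 0;1 0 0 0.025 0 0 0;1 0 0 0.02 0 0 0;1 -0.009 -0.03 0.05 0 0 0;1 -0.009 -0.03 0.05 0 0 0;1 0 0 0 0 0 0"
}}

```text
t: 5.25
eef_pos: [0.5628, -0.0958, 0.1567]
tool_rot: [-0.001, 0.663, 0.749, -0.001]
contact_force: [-0.4, 0.0, -0.3]
gripper_width: -0.001
```

Run:
```python
from fit import *
a=shot('side','s1.png');b=shot('top','t1.png')
import cv2
A=a['image'][100:260,270:470,::-1];B=b['image'][130:290,280:460,::-1]
cv2.imwrite('pics/s1z.png',cv2.resize(A,None,fx=3.5,fy=3.5));cv2.imwrite('pics/t1z.png',cv2.resize(B,None,fx=3.5,fy=3.5))
for p in(a,b):print(proj(p,bot.get_obs()['eef_pos']), [proj(p,L(TH,[-146,-70,16],l)) for l in(.4,.5)])
```

```text
[345.72370353 151.85556726] [array([345.52824699, 151.71816012]), array([342.1986451 , 146.49919643])]
[392.01889848 205.00316677] [array([392.4141045 , 204.77628507]), array([391.77456601, 200.63595867])]
```

View pics/s1z.png

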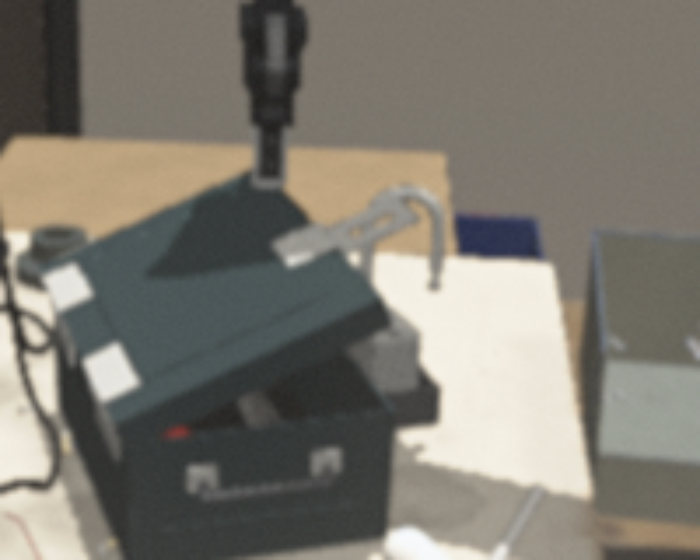

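View pics/t1z.png

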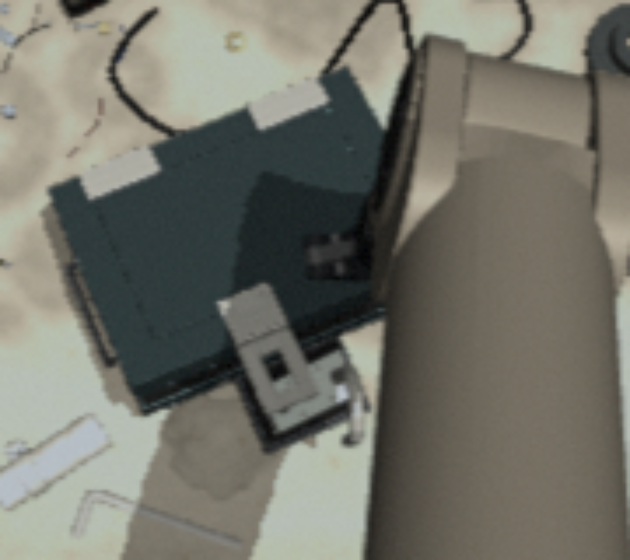

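Request:
{"method": "apply_moves", "body": {
  "moves": "1 -0.007 -0.026 0.055 0 0 0;1 -0.007 -0.026 0.055 0 0 0;1 -0.006 -0.021 0.057 0 0 0;1 -0.006 -0.021 0.057 0 0 0"
}}

```text
t: 5.68
eef_pos: [0.5532, -0.1, 0.1305]
tool_rot: [0.0, 0.663, 0.749, 0.0]
contact_force: [1.7, 0.3, 0.5]
gripper_width: 0.006
```

Request:
{"method": "apply_moves", "body": {
  "moves": "1 -0.0045 -0.015 0.06 0 0 0;1 -0.0045 -0.015 0.06 0 0 0;1 -0.003 -0.009 0.05 0 0 0"
}}

```text
t: 5.93
eef_pos: [0.5484, -0.102, 0.1098]
tool_rot: [-0.0, 0.663, 0.749, -0.0]
contact_force: [0.6, 0.8, 0.8]
gripper_width: 0.002
```

Request:
{"method": "apply_moves", "body": {
  "moves": "1 0 -0.004 0.025 0 0 0;1 0 -0.004 0.02 0 0 0;1 0 0 0 0 0 0"
}}

```text
t: 6.18
eef_pos: [0.5474, -0.1022, 0.1048]
tool_rot: [-0.001, 0.663, 0.749, -0.0]
contact_force: [0.1, 0.2, -0.1]
gripper_width: -0.001
```

Run:
```python
from fit import *
a=shot('side','s2.png')
import cv2
A=a['image'][100:260,270:470,::-1]
cv2.imwrite('pics/s2z.png',cv2.resize(A,None,fx=3.5,fy=3.5))
```

```text
(no output)
```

View pics/s2z.png

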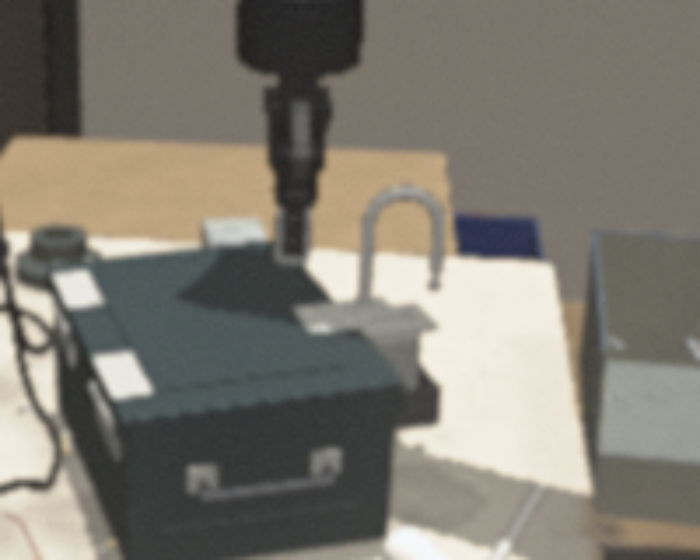

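Request:
{"method": "apply_moves", "body": {
  "moves": "1 0 0 0.0085 0 0 0;1 0 0 0.0085 0 0 0"
}}

```text
t: 6.4
eef_pos: [0.5482, -0.1021, 0.1036]
tool_rot: [0.0, 0.663, 0.749, 0.0]
contact_force: [-0.3, -0.0, 1.0]
gripper_width: -0.0
```

Request:
{"method": "apply_moves", "body": {
  "moves": "1 0 0 0.008 0 0 0;1 0 0 0 0 0 0"
}}

```text
t: 6.57
eef_pos: [0.548, -0.102, 0.1024]
tool_rot: [0.0, 0.663, 0.749, 0.0]
contact_force: [0.3, -0.1, 0.6]
gripper_width: 0.003
```

Request:
{"method": "apply_moves", "body": {
  "moves": "1 0 0 0.006 0 0 0;1 0 0 0 0 0 0"
}}

```text
t: 6.73
eef_pos: [0.548, -0.1021, 0.1018]
tool_rot: [0.0, 0.663, 0.749, 0.0]
contact_force: [-0.9, 0.5, 1.8]
gripper_width: 0.001
```

Request:
{"method": "apply_moves", "body": {
  "moves": "1 0 0 0.005 0 0 0;1 0 0 0.004 0 0 0"
}}

```text
t: 6.9
eef_pos: [0.548, -0.1021, 0.1009]
tool_rot: [-0.0, 0.663, 0.749, 0.0]
contact_force: [-1.9, -0.6, 6.3]
gripper_width: 0.0
```

Request:
{"method": "apply_moves", "body": {
  "moves": "1 0 0 0.005 0 0 0;1 0 0 0 0 0 0"
}}

```text
t: 7.07
eef_pos: [0.548, -0.1021, 0.1005]
tool_rot: [0.0, 0.663, 0.749, 0.0]
contact_force: [-3.0, -0.7, 7.8]
gripper_width: -0.0
```

Request:
{"method": "apply_moves", "body": {
  "moves": "1 0 0 0.005 0 0 0;1 0 0 0 0 0 0"
}}

```text
t: 7.23
eef_pos: [0.548, -0.1022, 0.1]
tool_rot: [-0.0, 0.663, 0.749, 0.0]
contact_force: [-3.7, 0.3, 8.8]
gripper_width: 0.001
```

Request:
{"method": "apply_moves", "body": {
  "moves": "1 0 0 0.005 0 0 0;1 0 0 0 0 0 0"
}}

```text
t: 7.4
eef_pos: [0.548, -0.1022, 0.0996]
tool_rot: [-0.0, 0.663, 0.749, 0.0]
contact_force: [-4.4, 0.8, 10.7]
gripper_width: 0.0
```

Request:
{"method": "apply_moves", "body": {
  "moves": "1 0 0 0.006 0 0 0;1 0 0 0 0 0 0;1 0 0 0 0 0 0"
}}

```text
t: 7.65
eef_pos: [0.5479, -0.1022, 0.0991]
tool_rot: [-0.0, 0.663, 0.749, 0.0]
contact_force: [-4.8, 0.1, 12.4]
gripper_width: 0.001
```

Run:
```python
from fit import *
a=shot('side','s3.png')
import cv2
A=a['image'][140:240,270:410,::-1]
for x in np.linspace(-75,75,2):
  for y in (105,): print(proj(a,C(TH,[x,y,86])),proj(a,C(TH,[x,y,102])))
for k in ([0,108],[-156,108],[-156,-108],[0,-108]):print('lid',k,proj(a,L(TH,k+[16],0)),proj(a,L(TH,k+[16],.03)))
cv2.imwrite('pics/s3z.png',cv2.resize(A,None,fx=5.7,fy=5.7,interpolation=cv2.INTER_CUBIC))
```

```text
[384.37199897 216.66290441] [384.89737073 209.13731558]
[307.48393511 226.26238303] [307.4103883  218.48833149]
lid [0, 108] [306.71512803 219.37478969] [306.45541594 219.40978398]
lid [-156, 108] [387.48153482 209.59328985] [387.3695183  207.40335888]
lid [-156, -108] [351.43648989 168.26124177] [351.27223915 166.37522207]
lid [0, -108] [284.08853658 174.72830205] [283.87375681 174.75195937]
```

View pics/s3z.png

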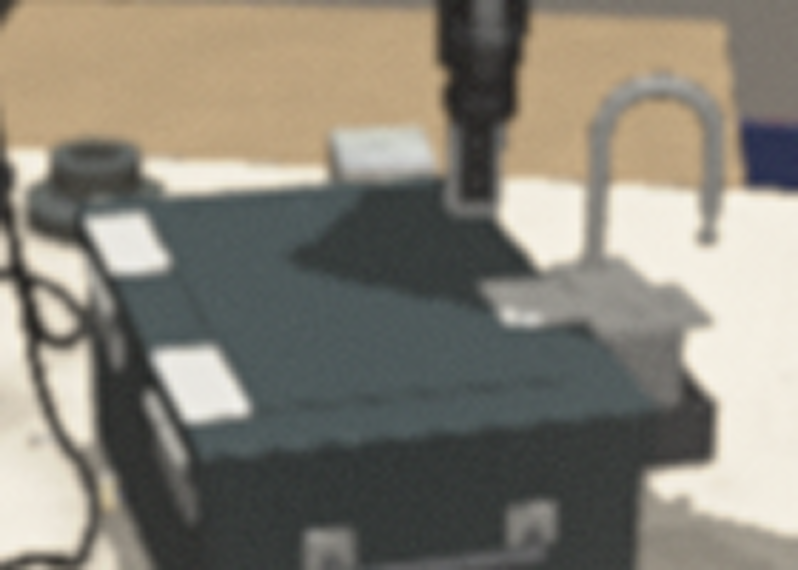

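Request:
{"method": "apply_moves", "body": {
  "moves": "1 0 0 -0.1 0 0 0;1 0 0 -0.3 0 0 0;1 0 0 -0.3 0 0 0;0.4 0 0 -0.3 0 0 0;0.4 0 0 0 0 0 0;0.4 0 0 0 0 0 0"
}}

```text
t: 8.2
eef_pos: [0.5495, -0.1021, 0.2205]
tool_rot: [0.002, 0.663, 0.749, 0.002]
contact_force: [-0.4, -0.2, 0.8]
gripper_width: 0.303
```

Run:
```python
from fit import *
a=shot('side','s4.png');b=shot('top','t4.png')
import cv2
for n in ['lid_edge','lug_slot','bow','leg_tip','shackle','lock_pivot']:
  for p,m in((a,'s'),(b,'t')):
    r=nets.spot_point(p,n)
    print(n,m,[(np.round(q['location'],1).tolist(),round(q['score'],2)) for q in r[:2]])
print('model lug',[proj(p,C(TH,[-103,21,98])) for p in(a,b)])
for g in(1.2,1.3,1.4):print(g,[proj(p,S(TH,x,g)) for p in (a,b) for x in([0,21,0],[0,42,-62.5])])
A=a['image'][130:230,330:430,::-1];B=b['image'][180:280,330:430,::-1]
cv2.imwrite('pics/s4z.png',cv2.resize(np.hstack([A,B]),None,fx=4,fy=4,interpolation=cv2.INTER_CUBIC))
go(S(TH,[0,21,-19],1.294),97)
```

```text
lid_edge s [([358.1, 173.7], 0.87), ([327.8, 233.5], 0.16)]
lid_edge t [([389.3, 221.1], 0.61)]
lug_slot s []
lug_slot t [([361.5, 245.4], 0.84)]
bow s [([389.7, 152.7], 0.67), ([292.8, 203.1], 0.53)]
bow t [([382.3, 244.4], 0.56), ([324.6, 282.8], 0.41)]
leg_tip s []
leg_tip t [([377.7, 258.5], 0.67)]
shackle s [([374.4, 152.8], 0.72), ([418.0, 254.3], 0.62)]
shackle t [([379.8, 232.5], 0.53)]
lock_pivot s [([377.0, 186.3], 0.71)]
lock_pivot t [([373.8, 238.1], 0.65)]
model lug [array([382.1179764 , 191.55402397]), array([360.89981686, 244.84483419])]
1.2 [array([386.70624549, 154.71185503]), array([394.76538041, 182.85761692]), array([382.08459545, 245.41878826]), array([379.0275342 , 256.36126224])]
1.3 [array([386.6392599 , 154.36395773]), array([394.60437647, 182.07351674]), array([383.07559489, 245.34561251]), array([380.90237585, 256.22288733])]
1.4 [array([386.47172766, 154.01656875]), array([394.24874393, 181.29373169]), array([384.05226012, 245.17353477]), array([382.75018696, 255.89675984])]
eef [ 0.548  -0.1021  0.218 ] yaw 97.0 tilt [-1.e-04 -0.e+00 -1.e+00] F [-0.3  0.2  0.3] w 0.298 t 8.9
 d tool mm [ 36.6 -67.4  72.5] units [ 0.305 -0.562  0.604] turn units -0.0
```

View pics/s4z.png

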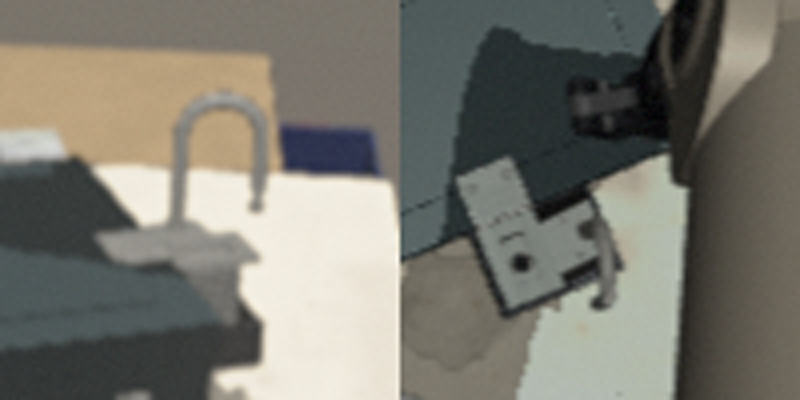

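Request:
{"method": "apply_moves", "body": {
  "moves": "0.4 0.102 -0.187 0 0 0 0;0.4 0.102 -0.187 0 0 0 0;0.4 0.101 -0.188 0 0 0 0;0.4 0 0 0 0 0 0;0.4 0 0 0.15 0 0 0;0.4 0 0 0.15 0 0 0;0.4 0 0 0.15 0 0 0;0.4 0 0 0.15 0 0 0;0.4 0 0 0 0 0 0"
}}

```text
t: 9.65
eef_pos: [0.4749, -0.0738, 0.1435]
tool_rot: [-0.002, 0.663, 0.749, -0.002]
contact_force: [-0.7, -0.4, -0.0]
gripper_width: 0.301
```

Run:
```python
from fit import *
import pickle
_,b=pickle.load(open('cams.pkl','rb'))
for e in(-.19,-.1,0,.1,.19): print(e,proj(b,C(TH,[-103-42*np.sin(e),-21+42*np.cos(e),92])))
for f in ('t0','t4'):
  im=cv2.imread(f'pics/{f}.png')[:,:,:].min(2).astype(int);print(im[240:252,354:368])
a=shot('side','s5.png')
cv2.imwrite('pics/s5z.png',cv2.resize(a['image'][100:220,310:450,::-1],None,fx=5,fy=5,interpolation=cv2.INTER_CUBIC))
go(S(TH,[0,21,-19],1.294),97)
```

```text
-0.19 [359.60108321 241.61877113]
-0.1 [360.03492942 243.23972044]
0 [360.68541271 244.99092979]
0.1 [361.50712503 246.67259142]
0.19 [362.38650211 248.1125272 ]
[[132 152 155 152 147 137 130 126 138 157 167 170 173 172]
 [111 144 149 140 127 133 144 158 167 170 174 174 174 173]
 [113 136 130 140 155 163 163 170 174 174 173 173 173 173]
 [ 72 125 158 168 141 117 112 127 156 172 173 174 171 172]
 [ 49 117 159 149 104  66  59  73 131 167 174 173 172 174]
 [ 32  76 144 151  98  54  52  61 114 161 172 172 173 172]
 [ 19  55 117 140 105  59  47  61 111 157 173 173 170 174]
 [ 21  36  77 139 138  99  76  90 139 166 174 173 165 169]
 [ 16  19  51 118 159 163 155 160 170 172 174 165 157 156]
 [ 25  18  37  77 146 173 173 173 176 175 175 172 168 136]
 [ 30  15  18  53 120 163 174 175 175 174 170 140  96  61]
 [ 50  19  12  34  79 146 176 173 169 140  96  59  37  24]]
[[114  91 104 119 126 125 123 119 119 122 122 124 126 128]
 [126 117 119 123 126 125 125 118 117 123 122 125 124 127]
 [127 125 125 124 127 122 123 121 119 120 124 123 124 126]
 [127 128 124 126 105  81  82  94 107 118 124 125 122 123]
 [129 128 124 106  69  35  33  44  70 101 118 123 123 124]
 [129 129 119  97  57  25  22  32  78  94 113 122 125 123]
 [130 131 128  98  54  26  21  28  77 103 119 125 124 125]
 [128 129 128 113  84  52  44  55  98 122 119 119 124 124]
 [116 130 131 124 112 111 107 114 124 126 119 120 122 125]
 [112 130 130 128 126 125 125 126 124 124 117 119 123 124]
 [102 127 129 129 125 122 117 119 123 127 124 124 123 124]
 [ 73 113 130 129 127 121 121 123 125 127 127 126 125 124]]
eef [ 0.4757 -0.074   0.145 ] yaw 97.0 tilt [-3.2e-03 -4.0e-04 -1.0e+00] F [-0.3  0.2 -0.2] w 0.299 t 9.7
 d tool mm [-0.   0.9 -0.5] units [-0.     0.008 -0.004] turn units -0.0
```

View pics/s5z.png

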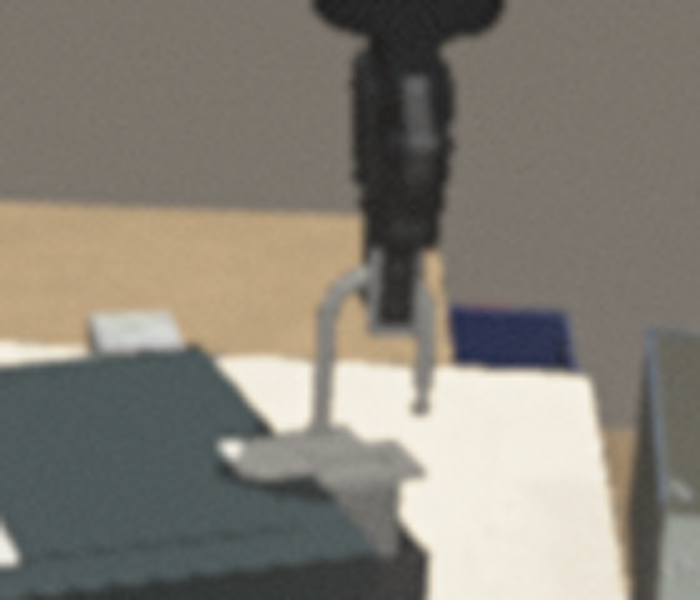

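Request:
{"method": "apply_moves", "body": {
  "moves": "0.67 0 0.008 0 0 0 0;0.67 0 0 0 0 0 0;0.67 0.0122 0.0004 0 0 0 1;0.67 0.0122 0.0004 0 0 0 1;0.67 0.0122 0.0004 0 0 0 1;0.67 0.0122 0.0004 0 0 0 1;0.67 0.0122 0.0004 0 0 0 1;0.67 0.0122 0.0004 0 0 0 1;0.67 0.0122 0.0004 0 0 0 1;0.67 0.0122 0.0004 0 0 0 1;0.67 0 0 0 0 0 0",
  "force": 20
}}

```text
t: 10.62
eef_pos: [0.4801, -0.0623, 0.1471]
tool_rot: [0.0, 0.844, 0.536, 0.001]
contact_force: [-0.6, -0.9, 0.3]
gripper_width: 0.164
```

Run:
```python
from fit import *
a=shot('side','s6.png')
cv2.imwrite('pics/s6z.png',cv2.resize(a['image'][100:220,310:450,::-1],None,fx=5,fy=5,interpolation=cv2.INTER_CUBIC))
g=1.294-np.radians(32)
go(S(TH,[0,21,-19],g),97-32)
```

```text
eef [ 0.4801 -0.0623  0.1471] yaw 65.09 tilt [ 1.8e-03  2.0e-04 -1.0e+00] F [-0.5  0.1  0.3] w 0.167 t 10.67
 d tool mm [-0.9 -1.4  1.5] units [-0.007 -0.012  0.013] turn units 0.02
```

View pics/s6z.png

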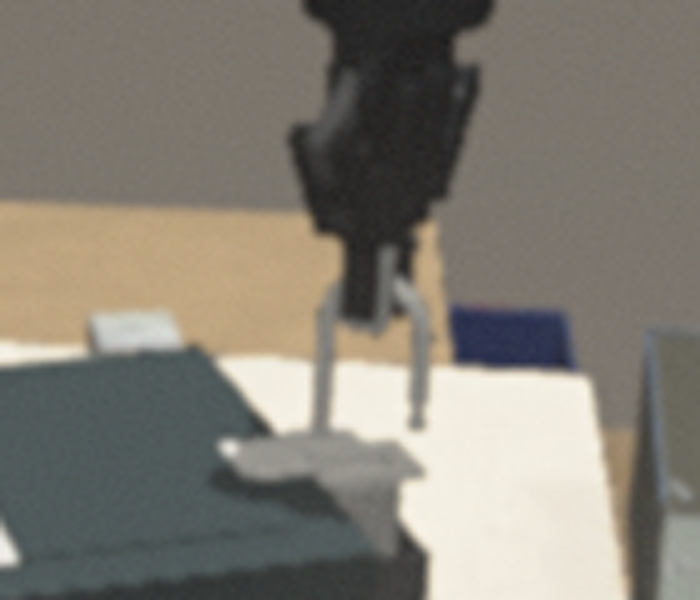

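Request:
{"method": "apply_moves", "body": {
  "moves": "0.67 0.0052 -0.01 0.01 0 0 1;0.67 0.0122 0.0004 0 0 0 1;0.67 0.0122 0.0004 0 0 0 1;0.67 0.0122 0.0004 0 0 0 1;0.67 0.0122 0.0004 0 0 0 1;0.67 0.0122 0.0004 0 0 0 1;0.67 0.0122 0.0004 0 0 0 1;0.67 0.0122 0.0004 0 0 0 1;0.67 0.0122 0.0004 0 0 0 1;0.67 0.0122 0.0004 0 0 0 1;0.67 0.003 0 0 0 0 0.25;0.67 0 0 0 0 0 0"
}}

```text
t: 11.67
eef_pos: [0.4885, -0.0522, 0.1452]
tool_rot: [-0.0, 0.978, 0.209, 0.0]
contact_force: [-0.6, -0.0, 0.2]
gripper_width: 0.166
```

Run:
```python
from fit import *
a=shot('side','s7.png');b=shot('top','t7.png')
cv2.imwrite('pics/s7z.png',cv2.resize(np.hstack([a['image'][100:220,320:440,::-1],b['image'][180:300,320:440,::-1]]),None,fx=3.3,fy=3.3,interpolation=cv2.INTER_CUBIC))
go(S(TH,[0,21,-19],.02),22.92+np.degrees(.02))
for e in(0,.05,.1):print(e,proj(a,S(TH,[0,42,-62.5],e)))
```

```text
eef [ 0.4886 -0.0523  0.1452] yaw 24.16 tilt [ 8.e-04  2.e-04 -1.e+00] F [-0.2  0.3  0.1] w 0.167 t 11.77
 d tool mm [ 0.3  0.1 -0.3] units [ 0.003  0.001 -0.003] turn units 0.02
0 [382.23438967 189.78453283]
0.05 [383.17865488 189.66970532]
0.1 [384.1003546  189.53491583]
```

View pics/s7z.png

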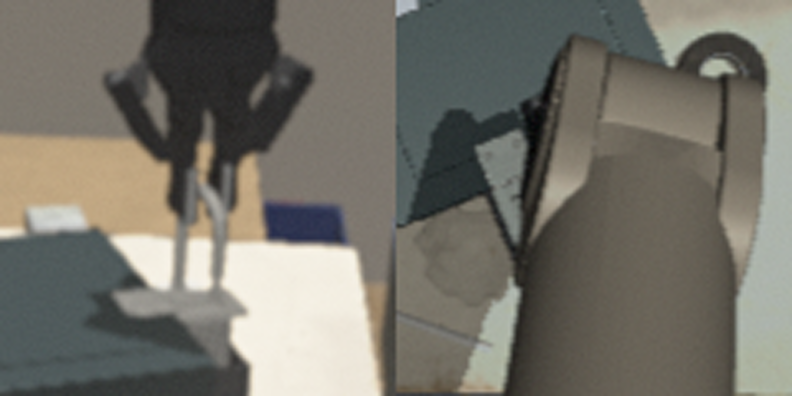

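Request:
{"method": "apply_moves", "body": {
  "moves": "0.8 0.003 0 0 0 0 0;1 0 0 0 0 0 0;1 0 0 0 0 0 0;1 0 0 0 0 0 0;1 0 0 0 0 0 0",
  "force": 30
}}

```text
t: 12.18
eef_pos: [0.4909, -0.0514, 0.1453]
tool_rot: [0.0, 0.978, 0.209, 0.002]
contact_force: [5.6, 2.0, -6.0]
gripper_width: 0.087
```

Run:
```python
from fit import *
a=shot('side','s8.png')
cv2.imwrite('pics/s8z.png',cv2.resize(a['image'][120:210,330:430,::-1],None,fx=7,fy=6.6,interpolation=cv2.INTER_CUBIC))
go(S(TH,[0,21,-19],.02),22.92+np.degrees(.02));print(bot.get_obs()['contact_force'],bot.get_obs()['torque'])
```

```text
eef [ 0.4909 -0.0514  0.1453] yaw 24.17 tilt [ 4.5e-03  1.0e-04 -1.0e+00] F [ 5.7  1.6 -6.2] w 0.098 t 12.23
 d tool mm [-2.2 -0.1 -0.2] units [-0.018 -0.001 -0.002] turn units 0.03
[ 5.65733274  1.60238783 -6.15279291] [ 0.42418664 -1.26863286  0.14494975]
```

View pics/s8z.png

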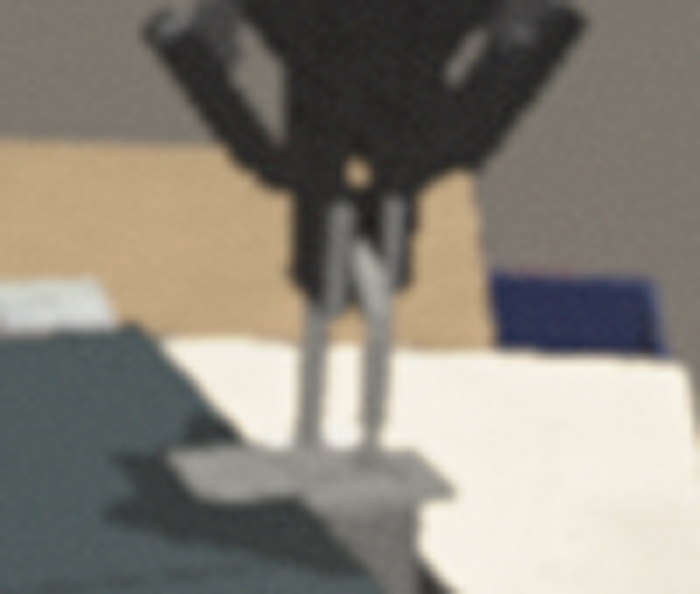

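Request:
{"method": "apply_moves", "body": {
  "moves": "1 0.008 0 0 0 0 0;1 0.008 0 0 0 0 0;1 0 0 0 0 0 0"
}}

```text
t: 12.48
eef_pos: [0.4916, -0.0514, 0.1453]
tool_rot: [0.0, 0.978, 0.208, 0.001]
contact_force: [5.3, -0.0, -3.6]
gripper_width: 0.088
```

Request:
{"method": "apply_moves", "body": {
  "moves": "1 0.008 0 0 0 0 0;1 0.008 0 0 0 0 0;1 0 0 0 0 0 0"
}}

```text
t: 12.73
eef_pos: [0.4918, -0.0512, 0.1451]
tool_rot: [0.0, 0.978, 0.208, -0.0]
contact_force: [-1.2, -3.5, 4.2]
gripper_width: 0.09
```

Request:
{"method": "apply_moves", "body": {
  "moves": "1 -0.007 0 0 0 0 0;1 0 0 0 0 0 0"
}}

```text
t: 12.9
eef_pos: [0.4918, -0.0513, 0.1452]
tool_rot: [0.0, 0.978, 0.208, 0.001]
contact_force: [1.7, -3.3, 2.1]
gripper_width: 0.091
```

Run:
```python
from fit import *
a=shot('side','s9.png')
cv2.imwrite('pics/s9z.png',cv2.resize(a['image'][120:210,330:430,::-1],None,fx=7,fy=6.6,interpolation=cv2.INTER_CUBIC))
go(S(TH,[0,21,-19],.02),22.92+np.degrees(.02));print(bot.get_obs()['contact_force'],bot.get_obs()['torque'])
```

```text
eef [ 0.4918 -0.0513  0.1452] yaw 23.98 tilt [ 1.1e-03 -2.0e-04 -1.0e+00] F [ 2.4 -2.2  3.6] w 0.086 t 12.95
 d tool mm [-3.  -0.3 -0.3] units [-0.025 -0.003 -0.003] turn units -0.02
[ 2.42012522 -2.2318417   3.58389219] [-0.56991262 -0.38849563  0.00384724]
```

View pics/s9z.png

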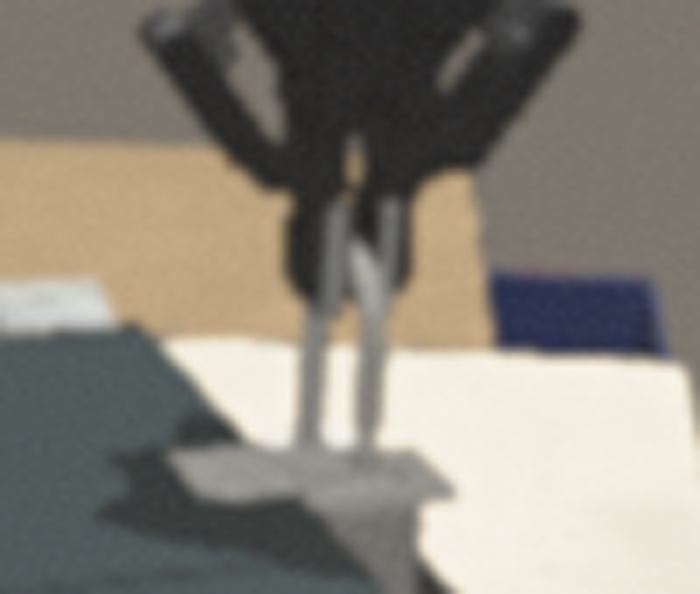

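Request:
{"method": "apply_moves", "body": {
  "moves": "1 0 0 0.0167 0 0 0;1 0 0 0.0167 0 0 0;1 0 0 0.0167 0 0 0;1 0 0 0 0 0 0",
  "force": 40
}}

```text
t: 13.28
eef_pos: [0.4918, -0.0513, 0.1387]
tool_rot: [0.0, 0.978, 0.208, 0.0]
contact_force: [3.5, -3.2, 4.4]
gripper_width: 0.086
```

Request:
{"method": "apply_moves", "body": {
  "moves": "1 0 0 0.0125 0 0 0;1 0 0 0 0 0 0;1 0 0 0 0 0 0"
}}

```text
t: 13.53
eef_pos: [0.4918, -0.0513, 0.1374]
tool_rot: [0.0, 0.978, 0.208, 0.0]
contact_force: [3.1, -4.6, 4.9]
gripper_width: 0.089
```

Request:
{"method": "apply_moves", "body": {
  "moves": "1 0 0.008 0 0 0 0;1 0 0 0 0 0 0"
}}

```text
t: 13.7
eef_pos: [0.4918, -0.0513, 0.1373]
tool_rot: [-0.0, 0.978, 0.208, -0.0]
contact_force: [2.5, -0.7, 4.5]
gripper_width: 0.084
```

Request:
{"method": "apply_moves", "body": {
  "moves": "1 0 0.006 0.0083 0 0 0;1 0 0 0 0 0 0"
}}

```text
t: 13.87
eef_pos: [0.4917, -0.0514, 0.1361]
tool_rot: [-0.001, 0.978, 0.208, -0.0]
contact_force: [1.8, 1.7, 4.3]
gripper_width: 0.086
```

Request:
{"method": "apply_moves", "body": {
  "moves": "1 0 0 0.0083 0 0 0;1 0 0 0 0 0 0"
}}

```text
t: 14.03
eef_pos: [0.4917, -0.0514, 0.1351]
tool_rot: [-0.001, 0.978, 0.208, -0.0]
contact_force: [0.8, 3.8, 4.8]
gripper_width: 0.09
```

Request:
{"method": "apply_moves", "body": {
  "moves": "1 0 0 0.0083 0 0 0;1 0 0 0 0 0 0"
}}

```text
t: 14.2
eef_pos: [0.4917, -0.0514, 0.1341]
tool_rot: [-0.001, 0.978, 0.208, -0.0]
contact_force: [0.7, 5.0, 3.4]
gripper_width: 0.087
```

Request:
{"method": "apply_moves", "body": {
  "moves": "1 0 -0.007 0.006 0 0 0;1 0 0 0 0 0 0"
}}

```text
t: 14.37
eef_pos: [0.4917, -0.0514, 0.1336]
tool_rot: [-0.0, 0.978, 0.208, 0.0]
contact_force: [0.9, 3.2, 4.9]
gripper_width: 0.084
```

Request:
{"method": "apply_moves", "body": {
  "moves": "1 0 -0.003 0.0083 0 0 0;1 0 0 0 0 0 0"
}}

```text
t: 14.53
eef_pos: [0.4917, -0.0514, 0.1326]
tool_rot: [0.0, 0.978, 0.208, 0.0]
contact_force: [1.1, 2.6, 3.1]
gripper_width: 0.088
```

Request:
{"method": "apply_moves", "body": {
  "moves": "1 0 0 0.0083 0 0 0;1 0 0 0 0 0 0"
}}

```text
t: 14.7
eef_pos: [0.4917, -0.0514, 0.1317]
tool_rot: [0.0, 0.978, 0.208, 0.0]
contact_force: [1.8, 3.3, 4.8]
gripper_width: 0.087
```

Request:
{"method": "apply_moves", "body": {
  "moves": "1 0 -0.002 0.01 0 0 0;1 0 0 0.01 0 0 0;1 0 0 0.01 0 0 0;1 0 0 0 0 0 0"
}}

```text
t: 15.03
eef_pos: [0.4917, -0.0514, 0.1281]
tool_rot: [0.0, 0.978, 0.208, 0.0]
contact_force: [2.1, 2.3, 3.5]
gripper_width: 0.083
```

Run:
```python
from fit import *
a=shot('side','s10.png')
cv2.imwrite('pics/s10z.png',cv2.resize(a['image'][120:210,330:430,::-1],None,fx=7,fy=6.6,interpolation=cv2.INTER_CUBIC))
go(S(TH,[0,21,-19],.02),22.92+np.degrees(.02));print(bot.get_obs()['contact_force'],bot.get_obs()['torque'])
```

```text
eef [ 0.4917 -0.0514  0.1281] yaw 24.0 tilt [ 4.e-04 -3.e-04 -1.e+00] F [1.4 1.1 3.8] w 0.091 t 15.08
 d tool mm [ -2.9  -0.4 -17.4] units [-0.024 -0.003 -0.145] turn units -0.02
[1.4320647  1.11687017 3.76709179] [ 0.33786023 -0.45575353  0.11204815]
```

View pics/s10z.png

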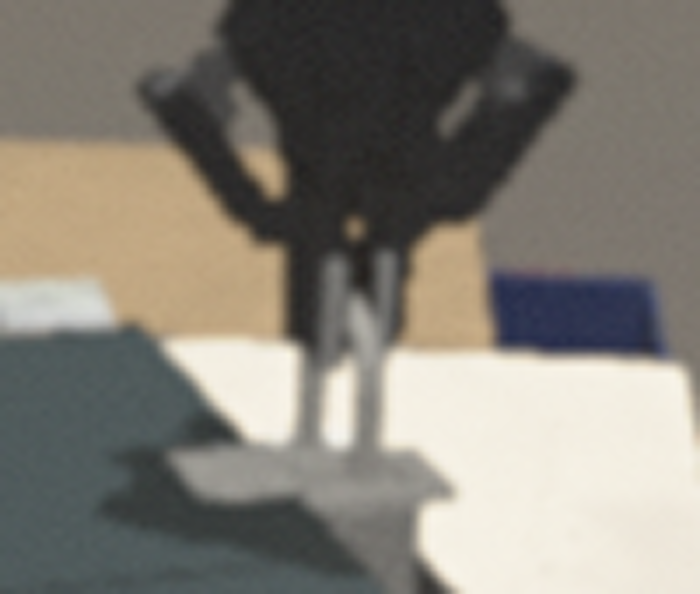

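Request:
{"method": "apply_moves", "body": {
  "moves": "1 0 0 0.0083 0 0 0;1 0 0 0.0083 0 0 0;1 0 0 0.0083 0 0 0;1 0 0 0 0 0 0"
}}

```text
t: 15.42
eef_pos: [0.4917, -0.0514, 0.1252]
tool_rot: [0.0, 0.978, 0.208, 0.0]
contact_force: [1.6, 2.6, 5.1]
gripper_width: 0.083
```

Request:
{"method": "apply_moves", "body": {
  "moves": "1 0 0 0.0083 0 0 0;1 0 0 0.0083 0 0 0;1 0 0 0.0083 0 0 0;1 0 0 0 0 0 0"
}}

```text
t: 15.75
eef_pos: [0.4917, -0.0514, 0.1224]
tool_rot: [0.0, 0.978, 0.208, 0.0]
contact_force: [0.8, 2.4, 8.9]
gripper_width: 0.085
```

Request:
{"method": "apply_moves", "body": {
  "moves": "1 0 0 0.0083 0 0 0;1 0 0 0.0083 0 0 0;1 0 0 0.0083 0 0 0;1 0 0 0 0 0 0"
}}

```text
t: 16.08
eef_pos: [0.4917, -0.0514, 0.1193]
tool_rot: [0.0, 0.978, 0.208, 0.0]
contact_force: [1.9, 1.7, 5.7]
gripper_width: 0.087
```

Request:
{"method": "apply_moves", "body": {
  "moves": "1 0 0 0.0083 0 0 0;1 0 0 0.0083 0 0 0;1 0 0 0 0 0 0"
}}

```text
t: 16.33
eef_pos: [0.4917, -0.0514, 0.1173]
tool_rot: [0.0, 0.978, 0.208, 0.0]
contact_force: [1.9, 1.6, 5.6]
gripper_width: 0.089
```

Request:
{"method": "apply_moves", "body": {
  "moves": "1 0 0 0.0083 0 0 0;1 0 0 0 0 0 0"
}}

```text
t: 16.5
eef_pos: [0.4917, -0.0514, 0.1163]
tool_rot: [0.0, 0.978, 0.208, 0.0]
contact_force: [2.7, 1.5, 5.3]
gripper_width: 0.087
```

Request:
{"method": "apply_moves", "body": {
  "moves": "1 0 0 0.0083 0 0 0;1 0 0 0 0 0 0"
}}

```text
t: 16.67
eef_pos: [0.4917, -0.0514, 0.1153]
tool_rot: [0.0, 0.978, 0.208, 0.0]
contact_force: [0.9, 1.7, 5.3]
gripper_width: 0.088
```

Request:
{"method": "apply_moves", "body": {
  "moves": "1 0 0 0.0083 0 0 0;1 0 0 0 0 0 0"
}}

```text
t: 16.83
eef_pos: [0.4917, -0.0514, 0.1145]
tool_rot: [0.0, 0.978, 0.208, 0.0]
contact_force: [0.5, 1.3, 8.1]
gripper_width: 0.089
```

Request:
{"method": "apply_moves", "body": {
  "moves": "1 0 0 0.0083 0 0 0;1 0 0 0 0 0 0"
}}

```text
t: 17.0
eef_pos: [0.4918, -0.0514, 0.1136]
tool_rot: [0.0, 0.978, 0.208, 0.0]
contact_force: [0.1, 1.0, 11.1]
gripper_width: 0.091
```

Request:
{"method": "apply_moves", "body": {
  "moves": "1 0 0 0.0083 0 0 0;1 0 0 0 0 0 0"
}}

```text
t: 17.17
eef_pos: [0.4917, -0.0514, 0.1127]
tool_rot: [-0.0, 0.978, 0.208, 0.0]
contact_force: [0.1, 2.3, 12.3]
gripper_width: 0.086
```

Request:
{"method": "apply_moves", "body": {
  "moves": "1 0 0 -0.015 0 0 0;1 0 0 -0.01 0 0 0;1 0 0 0 0 0 0"
}}

```text
t: 17.42
eef_pos: [0.4917, -0.0514, 0.1156]
tool_rot: [0.0, 0.978, 0.208, 0.0]
contact_force: [1.4, 1.3, 5.7]
gripper_width: 0.084
```

Request:
{"method": "apply_moves", "body": {
  "moves": "1 0 0 -0.0083 0 0 0;1 0 0 -0.007 0 0 0;1 0 0 0 0 0 0"
}}

```text
t: 17.67
eef_pos: [0.4917, -0.0514, 0.1173]
tool_rot: [0.0, 0.978, 0.208, 0.0]
contact_force: [1.8, 1.3, 6.2]
gripper_width: 0.085
```

Request:
{"method": "apply_moves", "body": {
  "moves": "1 0 0 -0.007 0 0 0;1 0 0 0 0 0 0"
}}

```text
t: 17.83
eef_pos: [0.4917, -0.0514, 0.1178]
tool_rot: [0.0, 0.978, 0.208, 0.0]
contact_force: [2.7, 0.9, 2.3]
gripper_width: 0.084
```

Request:
{"method": "apply_moves", "body": {
  "moves": "0.8 0 0 0 0 0 0;0.6 0 0 0 0 0 0;0.4 0 0 0 0 0 0;0.4 0 0 0 0 0 0;0.4 0 0 0 0 0 0"
}}

```text
t: 18.25
eef_pos: [0.4905, -0.0514, 0.1174]
tool_rot: [-0.0, 0.978, 0.208, -0.001]
contact_force: [-0.1, 0.1, -1.1]
gripper_width: 0.3
```

Run:
```python
from fit import *
a=shot('side','s11.png')
cv2.imwrite('pics/s11z.png',cv2.resize(a['image'][120:210,330:430,::-1],None,fx=7,fy=6.6,interpolation=cv2.INTER_CUBIC))
go(S(TH,[0,21,-19],.02))
```

```text
eef [ 0.4907 -0.0513  0.1175] yaw 23.99 tilt [-1.3e-03 -1.0e-04 -1.0e+00] F [ 0. -0.  0.] w 0.303 t 18.3
 d tool mm [ -2.1   0.1 -28. ] units [-0.017  0.001 -0.233] turn units None
```

View pics/s11z.png

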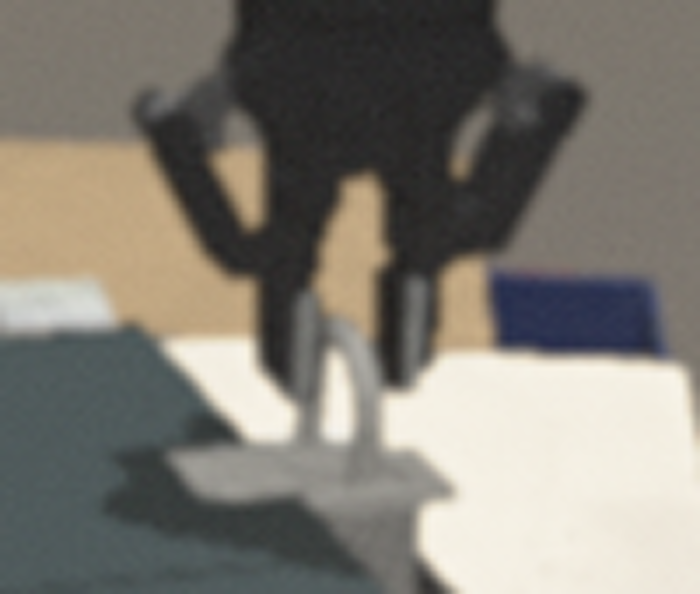

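Request:
{"method": "apply_moves", "body": {
  "moves": "0.4 0.02 0 0 0 0 0;0.4 0 0 -0.1 0 0 0;0.4 0 0 -0.2 0 0 0;0.4 0 0 -0.3 0 0 0;0.4 0 0 -0.3 0 0 0;0.4 0 0 0 0 0 0"
}}

```text
t: 18.8
eef_pos: [0.4974, -0.0509, 0.2318]
tool_rot: [0.0, 0.978, 0.207, 0.005]
contact_force: [1.7, -0.8, -0.4]
gripper_width: 0.3
```

Request:
{"method": "apply_moves", "body": {
  "moves": "0.4 0.1 -0.3 -0.1 0 0 0;0.4 0 -0.34 0 0 0 0;0.4 0 -0.34 0 0 0 0;0.4 0 -0.34 0 0 0 0;0.4 0 -0.34 0 0 0 0;0.4 0 -0.34 0 0 0 0;0.4 0 0 0 0 0 0;0.4 0 0 0 0 0 0"
}}

```text
t: 19.47
eef_pos: [0.406, 0.1761, 0.2378]
tool_rot: [-0.0, 0.978, 0.211, -0.0]
contact_force: [0.8, -0.1, -0.2]
gripper_width: 0.303
```

Run:
```python
from fit import *
a=shot('side','s12.png');b=shot('top','t12.png')
cv2.imwrite('pics/s12z.png',cv2.resize(np.hstack([a['image'][130:230,320:440,::-1],b['image'][180:280,320:440,::-1]]),None,fx=3.3,fy=3.3,interpolation=cv2.INTER_CUBIC))
for n in ['bow','tape_roll','pipe_clamp','loose_bolt','hex_key','lug_slot','lid_edge']:
  for p in(a,b):
    r=nets.spot_point(p,n);print(n,[(np.round(q['location'],1).tolist(),round(q['score'],2)) for q in r[:2]])
print('bow model',[proj(p,S(TH,[0,21,0],.02,136.5)) for p in(a,b)],[proj(p,S(TH,[0,21,0],.02)) for p in(a,b)])
print(bot.get_obs()['eef_pos'],bot.get_obs()['t'],bot.get_obs()['contact_force'])
```

```text
bow [([381.5, 168.8], 0.67)]
bow [([370.4, 242.1], 0.48)]
tape_roll []
tape_roll [([418.3, 201.1], 0.75), ([390.2, 220.6], 0.42)]
pipe_clamp [([393.5, 277.3], 0.66)]
pipe_clamp [([293.8, 261.9], 0.6)]
loose_bolt []
loose_bolt [([413.5, 239.0], 0.36)]
hex_key [([420.4, 256.3], 0.47), ([375.7, 186.0], 0.24)]
hex_key [([325.0, 280.7], 0.56)]
lug_slot [([380.2, 193.8], 0.56)]
lug_slot [([361.7, 246.8], 0.56)]
lid_edge [([356.0, 174.4], 0.6)]
lid_edge [([389.8, 225.4], 0.59)]
bow model [array([379.64759287, 170.46077403]), array([371.28569146, 240.3247487 ])] [array([380.43859087, 157.70203143]), array([372.63515682, 239.47414634])]
[0.40698537 0.17395857 0.23781781] 20.2667 [0.31800021 0.89939307 0.33813059]
```

View pics/s12z.png

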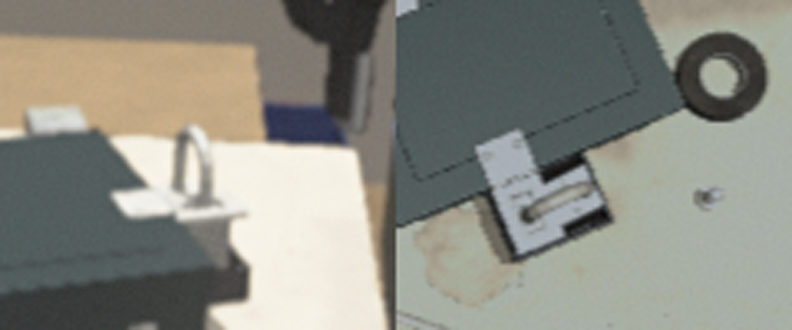

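View pics/t12.png

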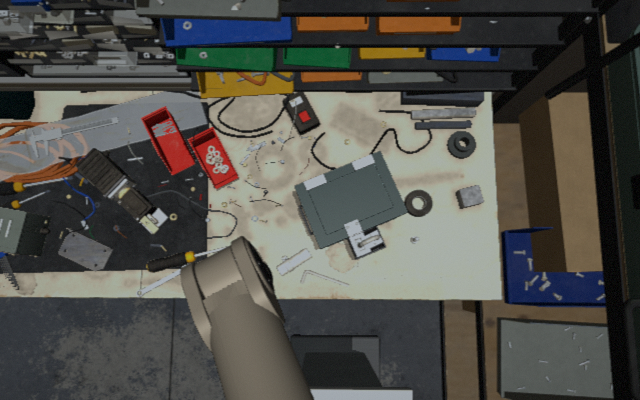

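The lid is shut. The shackle passes through the lug's slot and stays down: the bow is at side row ~169, where the model gives 170.5 latched and 157.7 sprung up. The loose items are where they were at the start.

```bash
python3 -c "
from station import bot
print(bot.hand_in())"
```

```text
the job is handed in; nothing more can be done
None
```

The tool box is locked and the job is handed in. The robot stands clear of everything, and about 20 s of the 72 s were used.

- **Lid:** I pushed it down along its arc and pressed to 12.4 N against the seal. The side picture showed its front edge at the shut height.
- **Shackle:** I swung it over with the jaws loosely round the bow, then gripped it and shifted the arm until most of the side force was gone. The leg went into the hole on the first try.
- **Pressing down:** The pawl was felt at about 23 mm, with 8.9 N. The bore's bottom was felt from about 31 mm, and I stopped at 12.3 N.
- **Latch:** Lifting gently, the force dropped once the bow was back near its latched height. With the gripper open and away it stayed down, at side-picture row 169 (170.5 expected if latched, 157.7 if sprung up).
- **Loose things:** The tape roll, pipe clamp, hex key and bolt were found within about 3 pixels of where they started. The bolt scored low (0.36) and shows only in the top picture.

Two things disagreed. The bow sat about 3 mm further back in the robot's frame than the cameras said, and I corrected that by feel, with side forces of up to about 6 N. The wrist also read almost no force while the lid was coming down, although 2 to 5 N was expected; the pictures confirm the lid did move.

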